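# Draw in the candy box holder with its turnbuckle

### The job

The red candy box sits loose in its wooden holder. Swing the black-knobbed lever of that holder's turnbuckle all the way over, from leaning out in front to leaning back over the box, so that both wooden cheeks draw in and hold the box ready to be carried. Leave the same holder with the green tin open as it is, and let go at the end.

Things in the scene. Friction and masses are not known exactly. Their poses are not given: they have to be found in the camera images.
- cradle: Fixed light-wood holder with the red box, left or right. Base board 170 x 210 x 15 mm; origin under its centre on the work surface, x (away from the robot, yawed up to 0.3 rad) from turnbuckle to box, y along the turnbuckle, z up. Steel turnbuckle at x=-55, z=45 mm between two sliding cheeks (12 mm thick, 160 long, tops at z=70), inner faces at y=+-68 mm at lever value 0, +-56 at 1.5.
- sleeve (a joint): Turnbuckle body at the red box, rad, about cradle's y axis through x=-55, z=45 mm. Its 10 mm lever ends in a 28 mm black ball centred 80 mm from the axis: cradle x = -55+80 sin(value-0.75), y = 0, z = 45+80 cos(value-0.75) mm. 0: leaning to the robot; grows as it swings up and over the box; stop at 1.5. Starts at 0 to 0.3, stays where left, 2 to 3 N at the ball. Each cheek moves 8 mm per rad.
- candy_box: Loose closed red plastic box 80 x 110 x 45 mm (x, y, z), 0.17 to 0.35 kg, brass-coloured band and disc on top. Origin under its centre. Stands on the 15 mm base board between the cheeks at cradle x = 30 mm, up to 8 mm off the middle in y; top 60 mm above the work surface. The cheeks push it to the middle; 1 mm a side remains at the lever's stop.
- spare_sleeve (a joint): The same lever on the second, identical holder, which carries a green tin of the same size and is to be left open. Same meaning of values; starts at 0 to 0.3.
Not all that is in view belongs to the job. Of the things like the candy_box, leave any that is white; of the rest the smaller one is meant.

How it is judged:
At the end, for the whole second after the job is handed in: The lever at the red box stands at 1.3 rad or more and is at rest; the box stands still and flat on its base (tilt under 0.1 rad, origin below 22 mm), within 10 mm of the middle in y and 15 mm of x = 30 mm in the holder frame; the other lever is below 0.5 rad (value of joint sleeve above 1.3 rad and y of candy_box in the frame of cradle between -0.01 and 0.01 m and x of candy_box in the frame of cradle between 0.015 and 0.045 m and height (world z) of candy_box below 0.022 m and angle between candy_box's own z axis and vertical below 0.1 rad and linear speed of candy_box below 0.02 m/s and velocity of joint sleeve below 0.05 rad/s and value of joint spare_sleeve below 0.5 rad); the robot touches nothing.
It fails at once if the lever of the holder with the green tin is swung over (past 0.5 rad) (value of joint spare_sleeve above 0.5 rad).
It fails at once if the red box is lifted out or tipped (height (world z) of candy_box above 0.045 m or angle between candy_box's own z axis and vertical above 0.5 rad).
It also fails if it takes over 32 s, if anything falls off the work surface, if the arm or the gripper's body presses on something with over 40 N, if the wrist force passes 120 N, or if a joint passes its speed limit or range.

### The arm

A 6-joint arm with a two-finger parallel gripper is mounted at the origin on the work surface. World frame = base frame: x ahead of the robot, y to its left, z up, the work surface at z = 0. Lengths are in m, angles in rad, forces in N, time in s.
With the tool pointing down it reaches from about 0.275 to 0.975 m from the base axis. Payload 8.4 kg.
Tool frame: the origin (TCP) lies at the very end of the fingers, on their centre line; the grasp point (between the pads) lies behind it (bot.grip_depth is the z of the grasp point in the tool frame, in m); z points along the fingers, y is the direction in which the jaws open and shut (so a half turn about z gives the same grasp; the last joint's range is limited). The gripper opens to 92 mm and grips with 3 to 60 N. Pads are 20 mm wide; open, the fingers measure 128 mm over their backs; the gripper's body (75 mm by 189 mm) begins 69 mm behind the grasp point.
Start: joints at [1.21, 0.353, 1.633, -0, 1.155, -0.002], TCP at [0.219, 0.585, 0.215] pointing down, gripper open.
Joint ranges: [-2.63, 2.63], [-0.92, 2.1], [0.06, 2.66], [-1.3, 4.44], [0, 2.69], [-3.02, 3.02]. Speed limits (rad/s): [2.22, 2.22, 2.79, 3.14, 3.14, 3.14].

### API

Orientations are given as a rotation vector (axis times angle).
In Python, from station import bot, eyes gives the robot as it stands. The module is installed in compiled form; this text tells all that it offers.
- The arm moves only by the tool servo_tool, never from a script. Its argument "commands" is a list of rows, each a list of 2 entries, a list of its own where there are three numbers: the shift along the tool's x, y, z in m, then the turn about the tool's z in degrees. A call has 1 to 10 rows; each row shifts and turns the commanded pose from where the row before left it, along the tool's axes as they then stand; what a row does not reach is not made up. A row lasts 1/12 s, in which the tool goes at most 41.7 mm and 7.16 degrees, less where a joint would pass 70% of its speed; a pose out of reach is approached as far as the arm can. A call with a gripper value outside its range is refused whole. "gripper" is the closure, from -1 (fully open) to 1 (shut), set as the call begins (left out, the last holds). The fingers move at their own pace and stop on an object; "force" is the grip in N (left out, the last holds). Time passes only in rows, so rows that do not move let the fingers close. It gives the time, the measured TCP pose, the force and the opening at its end, in the units of the state.
- bot.observe(): the state, without advancing time (a new reading comes with each control period).
- eyes.get_image(name): name is "side" or "top"; returns a dict with "frame" (384x512x3 uint8, blue, green, red), "z_map" (384x512 float32, m along the optical axis (not along the pixel's ray), 0 where there is no reading), "camera_matrix" (3x3 intrinsics, pixels), "dist" ([k1, k2, p1, p2, k3] as OpenCV has them; the pictures are not rectified), "extrinsics" (4x4, takes a point from world to camera coordinates). Camera axes: x right, y down, z forward; pixel columns grow to the right and rows downward; lengths in m; the calibration is good to about 2 mm. A picture is of the moment at which its call begins.
- bot.sign_off(): hands the job in, once; it reports no verdict.
The state is a dict: "t": time; "qpos": joint angles; "joint_vel": joint speeds; "joint_torque": joint torques, N m; "tcp_pos": TCP position; "tcp_rot": TCP orientation; "wrist_force": force on the tool from outside, world axes, zero at the start; "torque": the same for the moment, N m; "width": opening from 0.0 (shut) to 1.0 (fully open).
Only numpy, scipy, OpenCV 4.12 (cv2) and the standard library are available. Lean on these libraries where they do the work, as an engineer would, in place of code of your own. Each camera call takes 0.05 s, during which the arm holds its last target.

## Working session

There is one attempt and no reset: what is moved stays moved. The work goes in short steps, Python scripts to look and compute and a tool call to move; the robot and the scene stay as the last step left them, time stands still between calls to the robot, and variables do not carry over. Pictures are saved under pics/ and viewed, and the job is handed in when it is done.

Besides the shell and the picture viewer there is one more tool, called in YAML: its name, and indented under it one key for each argument. servo_tool: Moves the arm, as the interface text tells. Its arguments: {"type":"object","properties":{"commands":{"type":"array"},"gripper":{"type":"number"},"force":{"type":"number"}},"required":["commands"]}

```bash
mkdir -p pics
python3 - <<'E'
from station import bot, eyes
import cv2,numpy as np
s=bot.observe();print(s, bot.grip_depth)
for n in("top","side"):
    d=eyes.get_image(n);cv2.imwrite(f"pics/{n}0.png",d["frame"]);np.savez(f"{n}0.npz",**d)
    print(n,d["camera_matrix"],d["dist"],d["extrinsics"])
E
```

```text
{'t': 0.0, 'qpos': array([ 1.20964122e+00,  3.53680019e-01,  1.63411948e+00, -3.92028780e-06,
        1.15520082e+00, -2.41047169e-03]), 'joint_vel': array([-1.24234732e-03,  1.20903044e-03,  2.81443692e-04,  1.46835729e-03,
       -5.44069568e-04, -7.61719069e-05]), 'joint_torque': array([-1.04859137e-03, -5.93828595e+01, -3.34233749e+01,  6.97127008e-02,
        2.33424007e-02, -1.14000425e-04]), 'tcp_pos': array([0.21926995, 0.58474726, 0.21385006]), 'tcp_rot': array([-5.60450454e-01, -3.09094131e+00,  2.17557397e-03]), 'wrist_force': array([-0.09419551,  0.21585359, -0.77107667]), 'torque': array([ 0.01192728, -0.01905724, -0.00259051]), 'width': 0.9988500542649336} -0.0187
top [[400.36250786   0.         257.65755044]
 [  0.         400.36250786 185.56051435]
 [  0.           0.           1.        ]] [-0.12835596  0.          0.          0.          0.        ] [[-3.17687044e-03 -9.99854770e-01  1.67435608e-02 -2.39245687e-02]
 [-9.80597382e-01 -1.67075761e-04 -1.96032515e-01  5.13207847e-01]
 [ 1.96006843e-01 -1.70414618e-02 -9.80454439e-01  8.70379596e-01]
 [ 0.00000000e+00  0.00000000e+00  0.00000000e+00  1.00000000e+00]]
side [[395.05737592   0.         260.24554801]
 [  0.         395.05737592 195.44615625]
 [  0.           0.           1.        ]] [-0.02692291  0.          0.          0.          0.        ] [[ 0.88286202 -0.46942672 -0.01389989 -0.45366528]
 [-0.33715417 -0.61293462 -0.71458955  0.19234688]
 [ 0.3269277   0.63557038 -0.69940587  0.69746312]
 [ 0.          0.          0.          1.        ]]
```

View pics/top0.png

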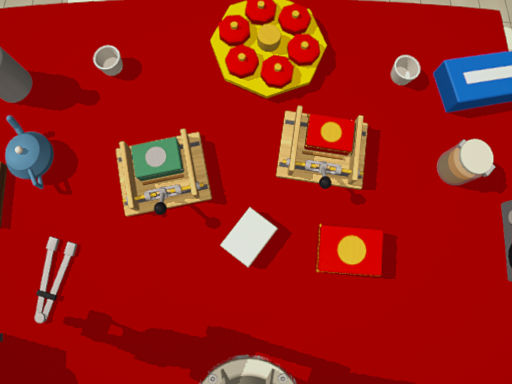

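View pics/side0.png

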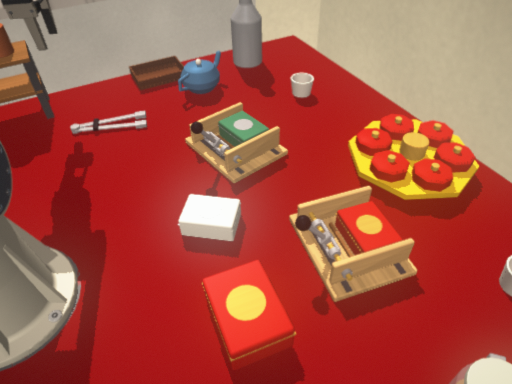

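Things like the candy box, in the top view: the red box with a brass disc in the right-hand holder (330,132), the larger loose red box (351,250), the white box (250,237), and the green tin in the left-hand holder (157,158). The box at (330,132) fits, as it's the smaller of the two reds and sits in a holder. I'll confirm with a crop and measure.

```bash
cat > h.py <<'E'
import cv2,numpy as np
def pts(d):
    h,w=d["z_map"].shape
    u,v=np.meshgrid(np.arange(w),np.arange(h))
    n=cv2.undistortPoints(np.stack([u,v],-1).reshape(-1,1,2).astype(float),d["camera_matrix"],d["dist"]).reshape(h,w,2)
    z=d["z_map"]; P=np.dstack([n*z[...,None],z])
    E=d["extrinsics"]; return (P-E[:3,3])@E[:3,:3]   # R^T(P-t)
def ray(d,uv):
    n=cv2.undistortPoints(np.array([[uv]],float),d["camera_matrix"],d["dist"])[0,0]
    E=d["extrinsics"];return -E[:3,:3].T@E[:3,3], E[:3,:3].T@np.r_[n,1]
E
python3 - <<'E'
import numpy as np,cv2
from h import *
balls={}
for n,roi in(("top",[(305,170,345,195),(145,195,175,220)]),("side",[(293,210,315,232),(188,118,206,136)])):
    d=dict(np.load(f"{n}0.npz"));P=pts(d);f=d["frame"];hsv=cv2.cvtColor(f,cv2.COLOR_BGR2HSV)
    for k,(a,b,c,e) in zip(("red","green"),roi):
        m=np.zeros(f.shape[:2],bool);m[b:e,a:c]=f[b:e,a:c].max(-1)<60
        nn,l,st,ce=cv2.connectedComponentsWithStats(m.astype(np.uint8));i=1+st[1:,4].argmax()
        print(n,k,ce[i],st[i]);q=P[l==i];print(' med',np.median(q,0).round(4),'zmax',np.percentile(q[:,2],95))
        balls[n,k]=ray(d,ce[i])
    # board/cheek points around red holder
    wood=(hsv[...,0]>10)&(hsv[...,0]<28)&(hsv[...,1]>40)&(hsv[...,1]<200)&(hsv[...,2]>90)
    for k,(a,b,c,e) in {"red":(265,95,380,195) if n=="top" else (285,180,420,300),"green":(105,120,220,222) if n=="top" else (180,100,290,180)}.items():
        mm=np.zeros_like(wood);mm[b:e,a:c]=wood[b:e,a:c]
        for nm,lo,hi in(("board",.008,.02),("cheektop",.064,.076)):
            q=P[mm&(P[...,2]>lo)&(P[...,2]<hi)]
            r=cv2.minAreaRect((q[:,:2]*1000).astype(np.float32));print(n,k,nm,len(q),r, np.median(q[:,2]))
        if k=="red":
            mt=np.zeros_like(wood);mt[b:e,a:c]=True
            q=P[mt&((hsv[...,0]<8)|(hsv[...,0]>172)|((hsv[...,0]>18)&(hsv[...,0]<30)&(hsv[...,1]>200)))&(P[...,2]>.055)&(P[...,2]<.065)]
            print(' boxtop',len(q),cv2.minAreaRect((q[:,:2]*1000).astype(np.float32)))
    a,b,c,e=(260,90,390,200) if n=="top" else (280,180,420,300)
    cv2.imwrite(f"pics/{n}crop.png",cv2.resize(f[b:e,a:c],None,fx=5,fy=5,interpolation=2))
for k in("red","green"):
    A=[];B=[]
    for n in("top","side"):
        o,r=balls[n,k];r=r/np.linalg.norm(r);M=np.eye(3)-np.outer(r,r);A.append(M);B.append(M@o)
    x=np.linalg.lstsq(np.vstack(A),np.hstack(B),rcond=None)
    print(k,"ball",x[0],x[1])
E
```

```text
top red [324.82352941 182.2254902 ] [319 177  12  11 102]
 med [ 0.5069 -0.1678  0.1187] zmax 0.1223203422203289
top green [160.05357143 207.82142857] [155 202  12  12 112]
 med [0.4508 0.1823 0.1205] zmax 0.1249579006949075
top red board 2208 ((613.1576538085938, -185.38442993164062), (210.49310302734375, 171.57281494140625), 81.17210388183594) 0.015390859691822882
top red cheektop 692 ((613.1525268554688, -185.28073120117188), (158.8506622314453, 159.47274780273438), 81.07095336914062) 0.06949380345188327
 boxtop 1314 ((621.2607421875, -175.04348754882812), (147.9348907470703, 124.4254150390625), 81.24559020996094)
top green board 2121 ((551.5946655273438, 206.74295043945312), (170.50277709960938, 210.68887329101562), 11.99478816986084) 0.015334273618219093
top green cheektop 729 ((551.56591796875, 205.3807373046875), (158.8828125, 160.7888946533203), 12.225679397583008) 0.06947282619736958Traceback (most recent call last):
  File "<stdin>", line 8, in <module>
ValueError: attempt to get argmax of an empty sequence
```

View pics/topcrop.png

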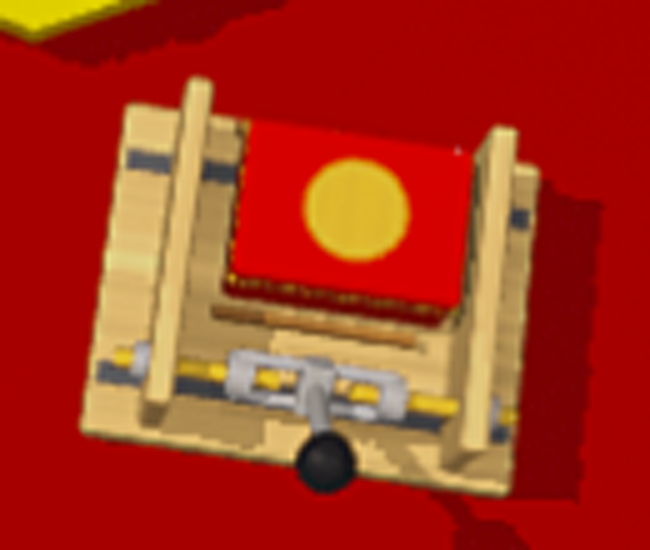

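The crop confirms it: the red box with the brass disc lies in the right-hand holder, with its black ball at top (325,182), leaning to the robot. The box sits to the right in the holder. Next I'll get the lever angle and the move in tool axes.

```bash
cat >> h.py <<'E'
from scipy.optimize import minimize_scalar
C={"red":(np.array([.61315,-.1853,0]),np.deg2rad(-8.85)),"green":(np.array([.5516,.2065,0]),np.deg2rad(12.05))}
def w(k,p):
    c,a=C[k];R=np.array([[np.cos(a),-np.sin(a),0],[np.sin(a),np.cos(a),0],[0,0,1]]);return c+R@np.array(p)
def ball(k,v): return w(k,[-.055+.08*np.sin(v-.75),0,.045+.08*np.cos(v-.75)])
def fit(d,k,uv):
    o,r=ray(d,uv);r=r/np.linalg.norm(r)
    g=np.arange(-.2,1.8,.005)
    e=[np.linalg.norm(np.cross(ball(k,v)-o,r)) for v in g];i=int(np.argmin(e));return g[i],e[i]
E
python3 - <<'E'
import numpy as np
from h import *
d=dict(np.load("top0.npz"));s=dict(np.load("side0.npz"))
print(fit(d,"red",(324.8,182.2)),fit(d,"green",(160.05,207.8)))
print(fit(s,"red",(304,222.5)),fit(s,"green",(196.5,127.5)))
v=fit(d,"red",(324.8,182.2))[0]
print("ball",ball("red",v))
from station import bot
from scipy.spatial.transform import Rotation as R
st=bot.observe();r=R.from_rotvec(st["tcp_rot"])
tgt=ball("red",v)
print(r.as_matrix().round(3))
# turn
a=C["red"][1];Y=np.array([-np.sin(a),np.cos(a),0]);yt=r.inv().apply(Y);print("turn",np.degrees(np.arctan2(-yt[0],yt[1])))
# move above: TCP z at .16 first, in present tool axes
print("shift tool", r.inv().apply(np.r_[tgt[:2],.20]-st["tcp_pos"]))
E
```

```text
(np.float64(0.07500000000000023), np.float64(0.0006713467137812966)) (np.float64(0.1350000000000003), np.float64(0.0005035964086784614))
(np.float64(0.09500000000000025), np.float64(0.00033877025317981626)) (np.float64(0.13000000000000028), np.float64(0.00041450133443654086))
ball [ 0.50940819 -0.16914721  0.10745656]
[[-0.936  0.351 -0.   ]
 [ 0.351  0.936 -0.001]
 [ 0.    -0.001 -1.   ]]
turn -11.709919892882462
shift tool [-0.53637934 -0.60404609  0.01466125]
```

servo_tool:
  commands:
    - [[-0.0224,-0.0252,0],0]
    - [[-0.0224,-0.0252,0],0]
    - [[-0.0224,-0.0252,0],0]
    - [[-0.0224,-0.0252,0],0]
    - [[-0.0224,-0.0252,0],0]
    - [[-0.0224,-0.0252,0],0]
    - [[-0.0224,-0.0252,0],0]
    - [[-0.0224,-0.0252,0],0]
    - [[-0.0224,-0.0252,0],0]
    - [[-0.0224,-0.0252,0],0]
  gripper: -1

```text
t: 0.93
tcp_pos: [0.3407, 0.2689, 0.2144]
tcp_rot: [-0.56, -3.091, 0.0]
wrist_force: [1.1, -0.5, 0.4]
width: 1.001
```

servo_tool:
  commands:
    - [[-0.0224,-0.0252,0],0]
    - [[-0.0224,-0.0252,0],0]
    - [[-0.0224,-0.0252,0],0]
    - [[-0.0224,-0.0252,0],0]
    - [[-0.0224,-0.0252,0],0]
    - [[-0.0224,-0.0252,0],0]
    - [[-0.0224,-0.0252,0],0]
    - [[-0.0224,-0.0252,0],0]
    - [[-0.0224,-0.0252,0],0]
    - [[-0.0224,-0.0252,0],0]

```text
t: 1.77
tcp_pos: [0.4621, -0.0458, 0.2145]
tcp_rot: [-0.561, -3.091, -0.0]
wrist_force: [-0.1, 0.1, 0.7]
width: 0.996
```

servo_tool:
  commands:
    - [[-0.0224,-0.0252,0],0]
    - [[-0.0224,-0.0252,0],0]
    - [[-0.0224,-0.0252,0],0]
    - [[-0.011,-0.013,0],0]
    - [[0,0,0],-5.85]
    - [[0,0,0],-5.85]
    - [[0,0,0],0]
    - [[0,0,0],0]

```text
t: 2.43
tcp_pos: [0.5038, -0.1544, 0.2143]
tcp_rot: [-0.248, -3.131, -0.0]
wrist_force: [-0.4, 0.0, -0.2]
width: 0.997
```

```bash
cat > go.py <<'E'
import sys,numpy as np
from h import *
from station import bot
from scipy.spatial.transform import Rotation as R
st=bot.observe();r=R.from_rotvec(st["tcp_rot"])
a=C["red"][1];Y=np.array([-np.sin(a),np.cos(a),0]);yt=r.inv().apply(Y);print("t",st["t"],"turn",np.degrees(np.arctan2(-yt[0],yt[1])),"F",st["wrist_force"].round(1),"w",st["width"])
for v in map(float,sys.argv[1:]):
    b=ball("red",v)+[0,0,-.0187];print(v,"shift tool",r.inv().apply(b-st["tcp_pos"]).round(4))
E
python3 go.py 0.08
```

```text
t 2.4333 turn -0.19190385547824274 F [-0.4  0.  -0.2] w 0.9974993805693627
0.08 shift tool [-0.0083 -0.0137  0.1253]
```

servo_tool:
  commands:
    - [[-0.0083,-0.0137,0.015],0]
    - [[0,0,0.02],0]
    - [[0,0,0.02],0]
    - [[0,0,0.02],0]
    - [[0,0,0.02],0]
    - [[0,0,0.02],0]
    - [[0,0,0.01],0]
    - [[0,0,0],0]
    - [[0,0,0],0]

```text
t: 3.18
tcp_pos: [0.5101, -0.169, 0.0897]
tcp_rot: [-0.244, -3.131, -0.0]
wrist_force: [0.3, 0.1, -0.0]
width: 1.0
```

```bash
python3 go.py 0.085
python3 - <<'E'
from station import eyes
import cv2
a=eyes.get_image("top")["frame"][80:210,240:400];b=eyes.get_image("side")["frame"][150:310,270:430]
cv2.imwrite("pics/g1.png",cv2.hconcat([cv2.resize(a,(394,320)),cv2.resize(b,(320,320))]))
E
```

```text
t 3.1833 turn -0.07025899695177554 F [ 0.3  0.1 -0. ] w 0.9996653846979107
0.085 shift tool [ 0.     -0.0002  0.0004]
```

View pics/g1.png

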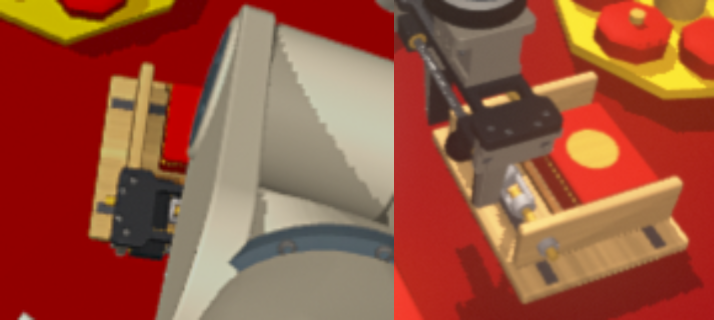

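The side view (right half) shows the open fingers straddling the ball at about (460,145), clear of the box and cheeks. Closing gently.

servo_tool:
  commands:
    - [[0,0,0],0]
    - [[0,0,0],0]
    - [[0,0,0],0]
    - [[0,0,0],0]
    - [[0,0,0],0]
    - [[0,0,0],0]
    - [[0,0,0],0]
    - [[0,0,0],0]
  gripper: 1
  force: 10

```text
t: 3.95
tcp_pos: [0.5102, -0.1693, 0.0896]
tcp_rot: [-0.243, -3.132, -0.0]
wrist_force: [0.1, 0.2, 0.8]
width: 0.442
```

```bash
python3 go.py 0.085 0.25 0.4 .55 .7 .85 1 1.15 1.3 1.4 1.5
```

```text
t 3.95 turn -0.01093707237254572 F [0.1 0.2 0.8] w 0.44201571328985423
0.085 shift tool [ 0.0001 -0.      0.0003]
0.25 shift tool [-0.0109 -0.     -0.0069]
0.4 shift tool [-0.0218 -0.     -0.0119]
0.55 shift tool [-0.0333 -0.     -0.0151]
0.7 shift tool [-0.0452 -0.     -0.0166]
0.85 shift tool [-0.0572 -0.     -0.0163]
1.0 shift tool [-0.069   0.     -0.0142]
1.15 shift tool [-0.0804  0.     -0.0104]
1.3 shift tool [-0.091   0.     -0.0049]
1.4 shift tool [-0.0976  0.     -0.0004]
1.5 shift tool [-0.1038  0.      0.0047]
```

servo_tool:
  commands:
    - [[0,0,0],0]
    - [[0,0,0],0]
    - [[0,0,0],0]
    - [[0,0,0],0]
    - [[0,0,0],0]

```text
t: 4.37
tcp_pos: [0.5101, -0.1692, 0.0896]
tcp_rot: [-0.243, -3.132, -0.0]
wrist_force: [-0.1, -0.1, -0.5]
width: 0.294
```

servo_tool:
  commands:
    - [[-0.0055,0,-0.0037],0]
    - [[-0.0055,0,-0.0033],0]
    - [[-0.0054,0,-0.0027],0]
    - [[-0.0055,0,-0.0023],0]
    - [[-0.0057,0,-0.0018],0]
    - [[-0.0058,0,-0.0014],0]
    - [[-0.0059,0,-0.001],0]
    - [[-0.006,0,-0.0005],0]
    - [[0,0,0],0]

```text
t: 5.12
tcp_pos: [0.5571, -0.1765, 0.1068]
tcp_rot: [0.242, 3.13, -0.0]
wrist_force: [1.3, 2.2, 5.3]
width: 0.291
```

```bash
python3 go.py .7 .85 1 1.15 1.3 1.4 1.5
```

```text
t 5.1167 turn -0.004529352211632305 F [1.3 2.2 5.3] w 0.29067744411448593
0.7 shift tool [ 0.0023 -0.0001  0.0006]
0.85 shift tool [-0.0097 -0.0001  0.0009]
1.0 shift tool [-0.0215 -0.0001  0.0031]
1.15 shift tool [-0.0329 -0.0001  0.0069]
1.3 shift tool [-0.0435 -0.0001  0.0124]
1.4 shift tool [-0.0501 -0.0001  0.017 ]
1.5 shift tool [-0.0562 -0.0001  0.0221]
```

servo_tool:
  commands:
    - [[-0.0049,0,0.0004],0]
    - [[-0.0048,0,0.0005],0]
    - [[-0.006,0,0.0009],0]
    - [[-0.0058,0,0.0013],0]
    - [[-0.0058,0,0.0017],0]
    - [[-0.0056,0,0.0021],0]
    - [[-0.0054,0,0.0026],0]
    - [[-0.0052,0,0.0029],0]
    - [[-0.0066,0,0.0046],0]
    - [[0,0,0],0]

```text
t: 5.95
tcp_pos: [0.6078, -0.1843, 0.0899]
tcp_rot: [0.242, 3.127, -0.001]
wrist_force: [4.9, 1.5, 3.5]
width: 0.297
```

```bash
python3 go.py 1.3 1.4 1.5
python3 - <<'E'
from station import eyes
import cv2
b=eyes.get_image("side")["frame"][150:310,270:430]
cv2.imwrite("pics/g2.png",cv2.resize(b,(480,480)))
E
```

```text
t 5.95 turn -0.012753807627799228 F [4.9 1.5 3.5] w 0.2965582346267951
1.3 shift tool [ 0.0077 -0.0002 -0.0047]
1.4 shift tool [ 0.0011 -0.0002 -0.0001]
1.5 shift tool [-0.005  -0.0002  0.0051]
```

View pics/g2.png

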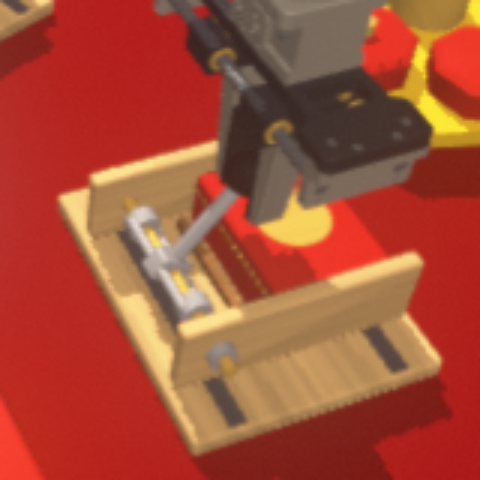

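The lever (190,235) now leans over the box and both cheeks have drawn in. A little further to reach the stop.

servo_tool:
  commands:
    - [[-0.002,0,0.0018],0]
    - [[-0.0018,0,0.0016],0]
    - [[-0.0015,0,0.0014],0]
    - [[0,0,0],0]
    - [[0,0,0],0]

```text
t: 6.42
tcp_pos: [0.6127, -0.1851, 0.0857]
tcp_rot: [0.242, 3.126, -0.001]
wrist_force: [6.6, 1.5, 5.2]
width: 0.29
```

```bash
python3 go.py 1.4 1.5
```

```text
t 6.4167 turn -0.014315132100039055 F [6.6 1.5 5.2] w 0.29013540554875544
1.4 shift tool [ 0.0061 -0.0002 -0.0044]
1.5 shift tool [-0.     -0.0002  0.0008]
```

servo_tool:
  commands:
    - [[0,0,0],0]
    - [[0,0,0],0]
    - [[0,0,0],0]
    - [[0,0,0],0]
    - [[0,0,0],0]
    - [[0,0,0],0]
    - [[0,0,0],0]
    - [[0,0,0],0]
    - [[0,0,0],0]
    - [[0,0,0],0]
  gripper: -1

```text
t: 7.25
tcp_pos: [0.6097, -0.1848, 0.0845]
tcp_rot: [0.243, 3.132, 0.0]
wrist_force: [-0.0, -0.8, -1.1]
width: 0.991
```

servo_tool:
  commands:
    - [[0,0,-0.01],0]
    - [[0,0,-0.02],0]
    - [[0,0,-0.025],0]
    - [[0,0,-0.03],0]
    - [[0,0,-0.03],0]
    - [[0.03,0,-0.02],0]
    - [[0.035,0,0],0]
    - [[0.035,0,0],0]
    - [[0.035,0,0],0]
    - [[0.035,0,0],0]

```text
t: 8.08
tcp_pos: [0.4401, -0.1582, 0.2202]
tcp_rot: [0.242, 3.131, -0.0]
wrist_force: [0.2, 0.1, 0.3]
width: 0.998
```

servo_tool:
  commands:
    - [[0,0.035,0],0]
    - [[0,0.035,0],0]
    - [[0,0.035,0],0]
    - [[0,0.035,0],0]
    - [[0,0.035,0],0]
    - [[0,0.035,0],0]
    - [[0,0.035,0],0]
    - [[0,0.035,0],0]
    - [[0,0,0],0]
    - [[0,0,0],0]

```text
t: 8.92
tcp_pos: [0.4849, 0.1196, 0.2201]
tcp_rot: [0.237, 3.132, 0.0]
wrist_force: [-0.4, -0.3, -0.8]
width: 1.001
```

Run:
```python
from station import eyes
import cv2,numpy as np
fs=[]
for n in("top","side"):
    d=eyes.get_image(n);np.savez(f"{n}1.npz",**d);fs.append(d["frame"])
cv2.imwrite("pics/end.png",cv2.resize(cv2.hconcat(fs),(800,300)))
a=fs[0][90:200,260:390];b=fs[1][180:310,280:430]
cv2.imwrite("pics/endc.png",cv2.hconcat([cv2.resize(a,(400,340)),cv2.resize(b,(392,340))]))
```

```text
(no output)
```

View pics/end.png

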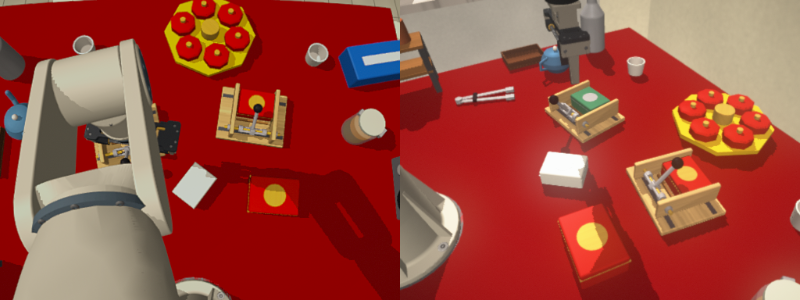

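View pics/endc.png

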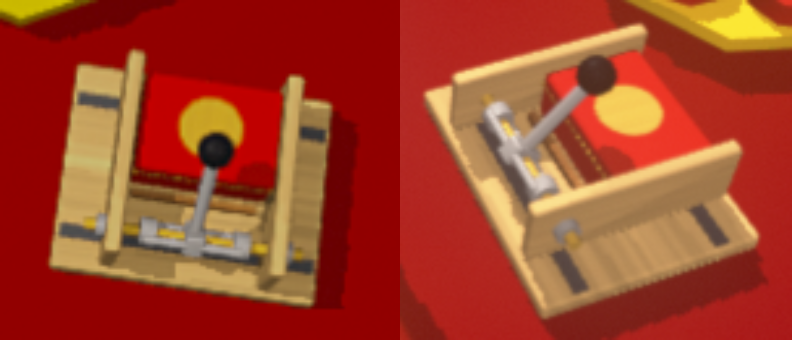

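The lever leans over the box (ball at 215,151 in the top crop), the cheeks are tight against the box, and the green holder's lever still leans out. Numeric check:

Run:
```python
from h import *
d=dict(np.load("top1.npz"));s=dict(np.load("side1.npz"))
print(fit(d,"red",(329.9,138.9)),fit(s,"red",(355.4,208.7)))
f=s["frame"]
m=np.zeros(f.shape[:2],np.uint8);m[110:140,180:210]=f[110:140,180:210].max(-1)<60
print("green side",m.sum(),fit(s,"green",(196.5,127.5)), [x.mean() for x in np.nonzero(m)])
P=pts(d);hsv=cv2.cvtColor(d["frame"],cv2.COLOR_BGR2HSV)
c,a=C["red"];L=P-c;x=np.cos(a)*L[...,0]+np.sin(a)*L[...,1];y=-np.sin(a)*L[...,0]+np.cos(a)*L[...,1]
k=((hsv[...,0]<8)|(hsv[...,0]>172))&(hsv[...,1]>180)&(abs(P[...,2]-.06)<.004)&(abs(y)<.066)&(x>-.03)&(x<.09)
print("box x",np.percentile(x[k],[1,99]),"y",np.percentile(y[k],[1,99]),"z",np.percentile(P[...,2][k],[5,95]))
```

```text
(np.float64(1.4200000000000015), np.float64(0.0006192948120445375)) (np.float64(1.4500000000000015), np.float64(0.0004937451709368523))
green side 11 (np.float64(0.13000000000000028), np.float64(0.00041450133443654086)) [np.float64(128.9090909090909), np.float64(198.72727272727272)]
box x [-0.00919357  0.06728207] y [-0.05435407  0.05224128] z [0.05738427 0.06281954]
```

```bash
python3 -c "
from station import bot
print(bot.observe()['joint_vel'].round(3));bot.sign_off()"
```

```text
[-0.024 -0.003  0.008  0.    -0.002  0.001]
the job is handed in; nothing more can be done
```

I gripped the black ball of the red box's holder and swung the lever over the box along its arc. I then opened the gripper, moved clear and handed the job in at about 9 s. The gripper was open and clear of everything.

- **Lever at the red box:** it reads 1.42 rad in the top view and 1.45 rad in the side view, above the 1.3 needed. The two views differ by 0.03 rad, and both are slightly short of the 1.5 stop I aimed for.
- **Red box:** it lies flat, with its top at about 60 mm. It sits at about x = 29 mm and y = -1 mm in the holder frame, with both cheeks drawn in against it.
- **Green tin's lever:** in the last pictures it still leans out as before. The first measurement gave about 0.13 rad; my end re-check found too few ball pixels to measure it afresh.
- **Forces:** wrist force readings at the end of each move stayed below about 9 N.

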